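Brake the pan carriage, load it, release it

ROBOT

A 6-joint arm with a two-finger parallel gripper is mounted at the origin on the work surface. World frame = base frame: x ahead of the robot, y to its left, z up, the work surface at z = 0. Lengths are in mm, angles in rad, forces in N, time in s.
With the tool pointing down it reaches from about 400 to 825 mm from the base axis. Payload 7 kg.
Tool frame: the origin (TCP) lies at the very end of the fingers, on their centre line; the grasp point (between the pads) lies 19 mm behind it; z points along the fingers, y is the line along which they close (so a half turn about z gives the same grasp; the last joint's range is limited). The gripper opens to 85 mm and grips with 20 to 120 N. Pads are 22 mm wide; open, the fingers measure 114 mm over their backs; the gripper's body (76 mm by 85 mm) begins 54 mm behind the grasp point. The pads swing forward as they close: fully open they stand 13 mm farther back than shut.
Start: joints at [1.561, 0.359, 0.012, 0, -1.224, -0.288], TCP at [198.066, 645.264, 231.302] pointing down, gripper open.
Joint ranges: [-3.07, 3.07], [-1.43, 2.12], [-1.02, 1.25], [-3.03, 1.67], [-3.05, -0], [-3.03, 3.03]. Speed limits (rad/s): [2.39, 2.39, 3.01, 3.14, 3.14, 3.14].

INTERFACE

Orientations are given as a rotation vector (axis times angle).
In Python, from rig import ctrl, imaging, order gives the robot as it stands.
- The arm moves only by the tool jog_arm, never from a script. Its argument "plan" is a list of rows, each an object of numbers: "x", "y", "z": the shift along the tool's x, y, z in mm; "yaw": the turn about the tool's z in rad. A call has 1 to 10 rows; each row is the pose to reach, as a shift and turn from the pose commanded when the call began, along the tool's axes at that moment; what a row does not reach only later rows make up. A row lasts 1/10 s, in which the tool goes at most 50 mm and 8.59 degrees, less where a joint would pass 70% of its speed; a pose out of reach is approached as far as the arm can. A call with a gripper value outside its range is refused whole. "jaw" is the opening in per cent of the stroke, from 0 (shut) to 100 (fully open), set as the call begins (left out, the last holds). The fingers move at their own pace and stop on an object; "grip_force" is the grip in N (left out, the last holds). Time passes only in rows, so rows that repeat a pose let the fingers close. It gives the time, the measured TCP pose, the force, the opening and the grip force at its end, in the units of the state.
- ctrl.get_obs(): the state, without advancing time (a new reading comes with each control period).
- imaging.read_camera(name): name is "scene" or "side" or "wrist"; returns a dict with "img" (420x560x3 uint8, blue, green, red), "intrinsics" (3x3 intrinsics, pixels), "dist" ([k1, k2, p1, p2, k3] as OpenCV has them; the pictures are not rectified), "position" and "rotation" of the camera in the world; the wrist camera has in their place "hand_eye" (4x4, takes a point from camera to tool coordinates, whose origin is the TCP and whose axes are the flange's). Camera axes: x right, y down, z forward; pixel columns grow to the right and rows downward; lengths in mm; the calibration is good to about 2 mm. A picture is of the moment at which its call begins: read the wrist's pose just before it. There is no depth.
- order.close_job(): hands the job in; it is judged then, once.
The state is a dict: "time_s": time; "joint_pos": joint angles; "joint_velocities": joint speeds; "tau": joint torques, N m; "position": TCP position; "tcp_rot": TCP orientation; "force": force on the tool from outside, world axes, zero at the start; "wrist_torque": the same for the moment, N m; "opening": finger opening in mm; "grasp_force": force on a finger pad.
Only numpy, scipy, OpenCV 4.12 (cv2) and the standard library are available. Lean on these libraries where they do the work, as an engineer would, in place of code of your own. Each camera call takes 0.05 s, during which the arm holds its last target. There are 200 camera calls.

TASK

Load the pan of biscuits onto the small carriage. First push the carriage's brake pedal fully down into its keeper so that the carriage cannot roll, then slide the pan off the shelf onto the carriage until it is up against the end stop at the carriage's far end, and only then flick the brake pedal fully up again. Leave the carriage standing close against the shelf with the pan on it, and do not tip the pan or disturb the kitchen things around.

Things in the scene. Friction and masses are not known exactly. Their poses are not given: they have to be found in the camera images.
- station: Fixed steel loading station. Origin on the table under the line where shelf and carriage meet; z up, y along its length, x across, away from the robot (yaw 0 to 0.4 rad). mm in its frame: at +y the pan shelf, 134 wide (x), y 0 to 215, top z 90, ends open, side lips 8 high, 112 apart. At -y a low track for the carriage, to y -271, top z 18.
- keeper (a point): Brake keeper, fixed on the station's near side (station x -100, y -95, z 78 mm): the top of the slot between two upright steel cheeks, each 12 mm thick (y), 78 high, from station x -115 to -85, slot 23 wide. The lever's bar lies in the slot when down and so blocks the carriage, with 3 mm of play.
- carriage (a joint): Metres the wheeled aluminium carriage has rolled from the shelf, along station -y: 0 = against the shelf (starts there), 0.08 = end of track. 1 kg, rolls freely (about 1 N): a pan dragged onto it carries it off unless braked. At 0, station mm: deck 134 wide, y -2 to -185, top z 88 (2 below shelf); end stop inner face y -170, top z 104; side lips 9 high, 122 apart, from y -50 on.
- brake (a joint): Angle of the brake lever (rad): 0 = fully up, released, 0.55 rad above level; 0.8 = fully down, locked, 0.25 rad below level, bar in the keeper. Starts near up, stays where it is left; moving it takes 0.35 N m, about 4 N at the pedal. Built of a steel bar 16 mm wide, 8 thick, and a dark pedal plate at its end, 60 wide (station y), 32 long, 8 thick (74 to 106 mm from the pivot).
- brake_pivot (a point): Pivot of the brake lever on the carriage's near side: station x -75, y -95, z 78 mm when the carriage is at 0. The hinge runs along station y and the lever points to station -x, towards the robot.
- pedal (a point): Middle of the pedal plate, 90 mm from the pivot: station x -152, z 125 mm when up; x -162, z 56 mm when down. Only open table lies under the pedal: when down its underside is about 45 mm above the table, so fingertips pointing forward and down can reach under it from the robot's side to lift it. Its axes do not follow the plate's slope.
- pan_center (a point): Centre, half-way up, of the aluminium pan of six biscuits: 100 mm wide (x), 150 long (y), 28 high, walls 4, about 0.45 kg, biscuits fixed in it, no higher than the rim. Centre 14 mm above its underside. Starts flat on the shelf between the lips, its axes nearly those of the station.
- seat (a point): Point on the carriage where the pan's centre lies when the pan stands on the deck touching the end stop (station x = 0, y = -95, z = 102 mm when the carriage is at 0).
- nut_cup: Bystander: open white cup, 76 mm wide, 55 mm high, behind the shelf. Origin: centre of its underside.
- small_bowl: Bystander: steel bowl, 110 mm wide, 45 mm high, to the right of the brake. Origin: centre of its underside.
- spatula: Bystander: spatula 200 mm long lying flat on the table near side of the shelf. Origin: middle of its underside; handle to its -x.
- jar: Bystander: glass jar, 80 mm wide, 120 mm high, to the left. Origin: centre of its underside.
- spray_bottle: Bystander: white spray bottle, 80 mm wide, 195 mm high, to the left. Origin: centre of its underside.
Not all that is in view belongs to the job. Of the things that look like the part that bears pan_center, the largest one is meant.

How it is judged (in metres and radians):
On the way, in this order (a step that is already met when the one before it is completed fails the run):
1. the brake pedal is pushed fully down (joint brake above 0.7), the carriage within 6 mm of the shelf and the pan still on the shelf (value of joint brake above 0.7 rad and value of joint carriage below 0.006 m and y of pan_center in the frame of station above 0.07 m), for 0.2 s.
2. with the brake still down, the pan lies on the carriage deck within 15 mm of the end stop (value of joint brake above 0.65 rad and y of pan_center in the frame of seat below 0.015 m and z of pan_center in the frame of seat below 0.006 m), for 0.2 s.
At the end, for the whole second after the job is handed in: The brake is up again (joint brake below 0.2 rad), the carriage stands within 15 mm of the shelf, and the pan lies flat and at rest on its deck, within 15 mm of the end stop (value of joint brake below 0.2 rad and value of joint carriage below 0.015 m and y of pan_center in the frame of seat between -0.006 and 0.015 m and z of pan_center in the frame of seat between -0.006 and 0.006 m and angle between pan_center's own z axis and vertical below 0.06 rad and linear speed of pan below 0.01 m/s and velocity of joint carriage below 0.01 m/s); the robot touches nothing.
It fails at once if the pan straddles shelf and carriage while the brake is not down (joint brake below 0.6) (y of pan_center in the frame of station between -0.07 and 0.07 m and value of joint brake below 0.6 rad).
It fails at once if the pan is tipped by more than 0.3 rad (angle between pan_center's own z axis and vertical above 0.3 rad).
It fails at once if a bystander is moved by more than 30 mm (distance of any of nut_cup, small_bowl, spatula, jar, spray_bottle from where it was at the start of the episode above 0.03 m).
It also fails if it takes over 64 s, if anything falls off the work surface, if the arm or the gripper's body presses on something with over 40 N, if the wrist force passes 120 N, or if a joint passes its speed limit or range.

## Working session

There is one attempt and no reset: what is moved stays moved. The work goes in short steps, Python scripts to look and compute and a tool call to move; the robot and the scene stay as the last step left them, time stands still between calls to the robot, and variables do not carry over. Pictures are saved under pics/ and viewed, at most 10 in all, crops included, and the job is handed in when it is done.

Besides the shell and the picture viewer there is one more tool, called after ">>>" as name(argument=value, ...), one argument or row to a line, values as JSON. jog_arm: Moves the arm, as the interface text tells. Its arguments: {"type":"object","properties":{"plan":{"type":"array"},"jaw":{"type":"number"},"grip_force":{"type":"number"}},"required":["plan"]}

```bash
mkdir -p pics
cat > h.py <<'E'
import numpy as np, cv2
from scipy.spatial.transform import Rotation as R
from rig import ctrl, imaging, order
def cam(n):
    o=ctrl.get_obs(); c=imaging.read_camera(n)
    K=np.array(c["intrinsics"],float); d=np.array(c["dist"],float)
    if n=="wrist":
        T=np.eye(4);T[:3,:3]=R.from_rotvec(o["tcp_rot"]).as_matrix();T[:3,3]=o["position"]
        M=T@np.array(c["hand_eye"]);P,Q=M[:3,3],M[:3,:3]
    else:
        P=np.array(c["position"],float);Q=np.array(c["rotation"],float)
        if Q.shape!=(3,3): Q=R.from_rotvec(Q).as_matrix()
    return c["img"],K,d,P,Q
def ray(K,d,P,Q,uv):
    p=cv2.undistortPoints(np.array(uv,float).reshape(-1,1,2),K,d).reshape(-1,2)
    return np.c_[p,np.ones(len(p))]@Q.T
def onz(C,uv,z):
    r=ray(*C,uv);return C[2]+r*((z-C[2][2])/r[:,2:3])
def proj(C,X):
    K,d,P,Q=C
    return cv2.projectPoints(((np.array(X,float)-P)@Q).reshape(-1,1,3),np.zeros(3),np.zeros(3),K,d)[0].reshape(-1,2)
E
python3 - <<'E'
from h import *
import pickle
D={}
for n in("scene","side","wrist"):
    i,*C=cam(n);D[n]=(i,C);cv2.imwrite(f"pics/{n}0.png",i);print(n,C[2].round(),C[3].round(2).tolist())
pickle.dump(D,open("d0.pkl","wb"))
print(ctrl.get_obs())
E
```

```text
scene [1365.  507.  853.] [[-0.51, 0.56, -0.65], [0.86, 0.33, -0.39], [-0.0, -0.76, -0.65]]
side [419. 949. 603.] [[-0.97, -0.12, 0.19], [-0.23, 0.47, -0.85], [0.01, -0.87, -0.49]]
wrist [280. 619. 372.] [[-0.29, -0.9, -0.31], [-0.96, 0.28, 0.1], [0.0, 0.33, -0.94]]
{'time_s': 0.15, 'joint_pos': array([ 1.56105886e+00,  3.59255108e-01,  1.12898490e-02, -2.48161416e-04,
       -1.22407748e+00, -2.88113376e-01]), 'joint_velocities': array([-0.00024712, -0.00179274,  0.00337216, -0.00141717, -0.00016985,
        0.00076887]), 'tau': array([-7.49269839e-04, -5.83880281e+01,  2.93649209e+01,  6.94046214e+00,
       -4.32752073e-03, -6.93019402e-07]), 'position': array([198.00228986, 644.94551975, 230.56781237]), 'tcp_rot': array([ 3.10554625e+00, -4.66078702e-01, -9.13190903e-05]), 'force': array([-0.15311329,  0.23709819,  0.10636175]), 'wrist_torque': array([0.03138161, 0.00100547, 0.01647342]), 'grasp_force': 0.0, 'opening': 85.43522365186173}
```

View pics/scene0.png

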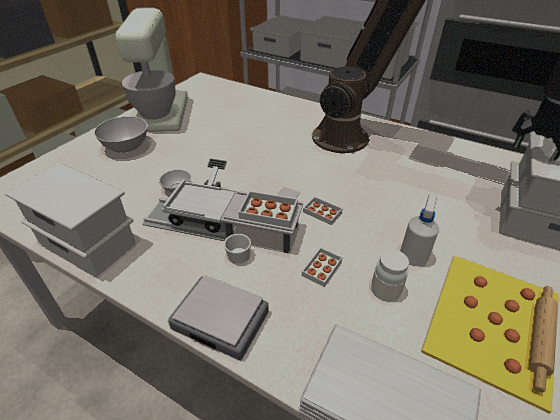

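View pics/side0.png

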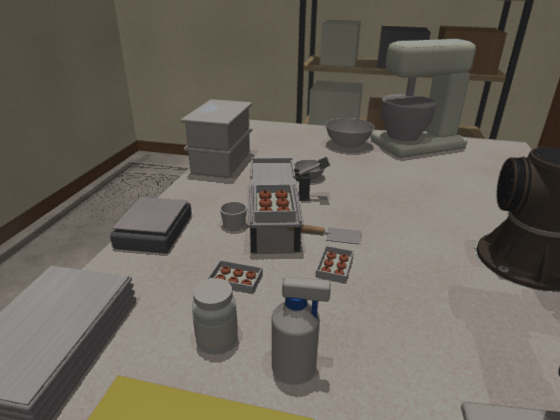

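The scene view shows the station at about (145–300, 155–265), with the pedal near (217,163). The side view shows the pan at about (275,200), and the pedal near (322,163). I'll enlarge both.

Run:
```python
import cv2
a=cv2.imread("pics/scene0.png")[145:270,140:330];cv2.imwrite("pics/sc.png",cv2.resize(a,None,fx=4,fy=4,interpolation=cv2.INTER_CUBIC))
a=cv2.imread("pics/side0.png")[145:265,200:380];cv2.imwrite("pics/sd.png",cv2.resize(a,None,fx=4,fy=4,interpolation=cv2.INTER_CUBIC))
```

```text
(no output)
```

View pics/sc.png

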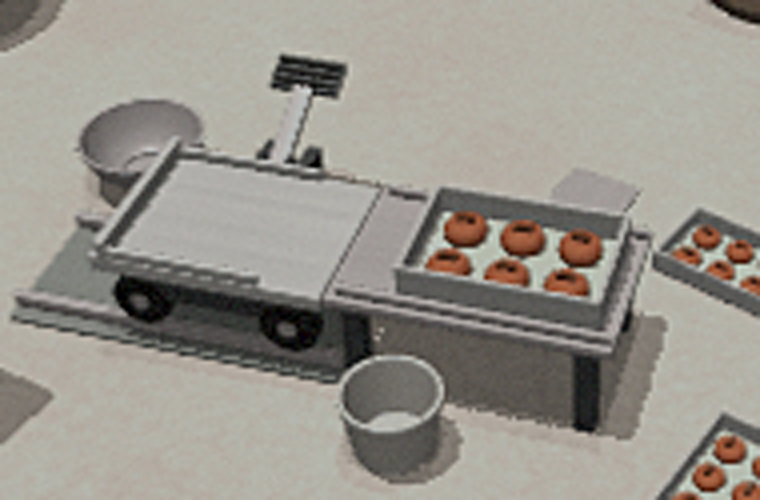

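View pics/sd.png

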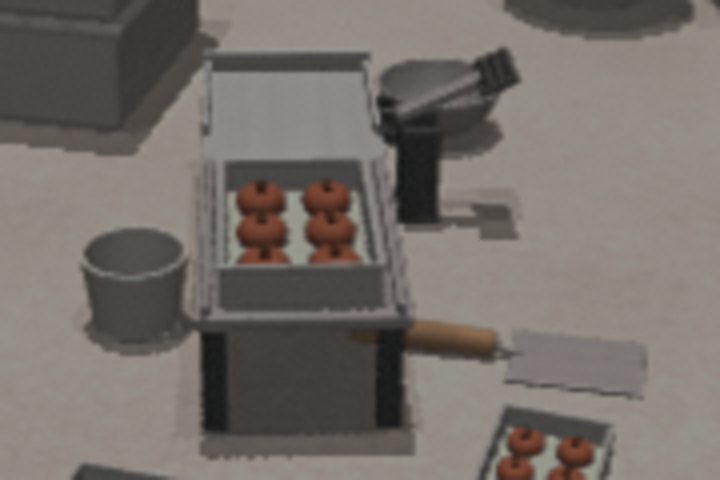

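The scene crop shows:
- Deck/shelf joint: (385,187) to (322,302).
- End stop top corners: (175,140) and (95,252).
- Shelf end corners: (650,237) and (612,345).
- Pan rim corners: (437,190), (632,215), (607,305) and (398,268).
- Pedal centre: (310,77).

The side crop shows the shelf end corners at (196,322) and (410,322), and the pedal at (498,70).

```bash
cat > m.py <<'E'
from h import *
import pickle
D=pickle.load(open("d0.pkl","rb"));S=D["scene"][1];T=D["side"][1]
f=lambda p:np.array(p,float)/4+[140,145]
g=lambda p:np.array(p,float)/4+[200,145]
px=[f(p) for p in[(385,187),(322,302),(175,140),(95,252),(650,237),(612,348)]]
st=np.array([(-67,-2,88),(67,-2,88),(-67,-185,104),(67,-185,104),(-67,215,98),(67,215,98)],float)
W=np.vstack([onz(S,[p],z)for p,z in zip(px,st[:,2])])
def fit(a,b):
    a=a[:,:2];b=b[:,:2];ca,cb=a.mean(0),b.mean(0);H=(a-ca).T@(b-cb)
    th=np.arctan2(H[0,1]-H[1,0],H[0,0]+H[1,1]);r=np.array([[np.cos(th),-np.sin(th)],[np.sin(th),np.cos(th)]])
    t=cb-r@ca;return th,t,(a@r.T+t-b)
th,t,e=fit(st,W);print("scene fit",th,t,e.round(1).tolist())
px2=[g(p)for p in[(196,322),(410,322),(208,55),(370,55)]];st2=np.array([(67,215,98),(-67,215,98),(67,-185,104),(-67,-185,104)],float)
W2=np.vstack([onz(T,[p],z)for p,z in zip(px2,st2[:,2])])
a=fit(st2,W2);print("side fit",a[0],a[1],a[2].round(1).tolist())
a=fit(np.r_[st,st2],np.r_[W,W2]);print("both",a[0],a[1],a[2].round(1).tolist())
th,t=a[0],a[1]
r=np.array([[np.cos(th),-np.sin(th)],[np.sin(th),np.cos(th)]])
tri=lambda p,q:(lambda P,d:np.linalg.solve(sum(np.eye(3)-np.outer(x,x)for x in d),sum((np.eye(3)-np.outer(x,x))@y for x,y in zip(d,P))))([S[2],T[2]],[(lambda v:v/np.linalg.norm(v))(ray(*S,[p])[0]),(lambda v:v/np.linalg.norm(v))(ray(*T,[q])[0])])
ps=tri(f((310,77)),g((498,70)));print("pedal",ps,"station",(ps[:2]-t)@r)
pan=np.vstack([onz(S,[f(p)],118)for p in[(437,190),(632,215),(607,305),(398,268)]])
print("pan st",((pan[:,:2]-t)@r).round(1).tolist(), ((pan[:,:2].mean(0)-t)@r))
pan=np.vstack([onz(T,[g(p)],118)for p in[(225,162),(373,160),(385,268),(217,268)]])
print("pan side st",((pan[:,:2]-t)@r).round(1).tolist(), ((pan[:,:2].mean(0)-t)@r))
E
python3 m.py
```

```text
scene fit 0.2674563607612249 [674.51797891 -67.18318955] [[5.5, 5.1], [3.3, 3.0], [2.1, -6.1], [-2.5, -10.9], [-10.2, 3.0], [1.8, 5.9]]
side fit 0.2628510240445858 [664.57125793 -61.90069213] [[3.7, 3.0], [-3.6, -1.1], [2.1, 0.2], [-2.2, -2.0]]
both 0.26549771905742114 [670.54403852 -65.06893243] [[1.5, 7.4], [-0.6, 5.0], [-2.3, -4.0], [-6.8, -9.0], [-13.8, 5.3], [-1.7, 8.0], [9.0, -0.2], [1.8, -4.6], [8.5, -2.7], [4.3, -5.2]]
pedal [ 543.5953097  -208.39957969  118.48571006] station [-160.10917075 -104.99860779]
pan st [[-42.5, 44.9], [-52.7, 192.4], [46.5, 197.8], [48.5, 46.4]] [-4.03593992e-02  1.20374291e+02]
pan side st [[43.0, 44.0], [-57.0, 42.3], [-54.3, 190.5], [46.1, 188.7]] [ -5.55743726 116.38403754]
```

Run:
```python
from h import *
import pickle
D=pickle.load(open("d0.pkl","rb"));S=D["scene"][1];T=D["side"][1]
print("bottle",onz(S,[(420,262)],0),onz(T,[(295,375)],0),"top",onz(S,[(430,200)],190))
print("jar",onz(S,[(389,296)],0),"boxes top",onz(S,[(540,175)],100),"bowl",onz(S,[(175,190)],20))
print("tcp px",proj(S,[[198,645,231]]))
```

```text
bottle [[5.13503277e+02 4.76226900e+02 1.13686838e-13]] [[495.6779723  468.19695737   0.        ]] top [[474.73897663 447.06707079 190.        ]]
jar [[672.74835752 438.41701489   0.        ]] boxes top [[ 48.6134772  708.21304588 100.        ]] bowl [[ 636.23829916 -330.74798847   20.        ]]
tcp px [[530.86355037 157.56933962]]
```

>>> jog_arm(
  plan=[
    {"z": -50},
    {"z": -100},
    {"z": -100, "yaw": -0.14},
    {"z": -100, "yaw": -0.28},
    {"z": -100, "yaw": -0.42},
    {"z": -100, "yaw": -0.56},
    {"z": -100, "yaw": -0.56},
  ],
  jaw=0,
)

```text
invalid input
```

>>> jog_arm(
  plan=[
    {"x": 0, "y": 0, "z": -50, "yaw": -0.14},
    {"x": 0, "y": 0, "z": -100, "yaw": -0.28},
    {"x": 0, "y": 0, "z": -100, "yaw": -0.42},
    {"x": 0, "y": 0, "z": -100, "yaw": -0.56},
    {"x": 0, "y": 0, "z": -100, "yaw": -0.56},
  ],
  jaw=0,
)

```text
time_s: 0.65
position: [197.9, 645.2, 331.2]
tcp_rot: [-3.114, -0.414, 0.001]
force: [-0.5, 0.6, -0.7]
opening: 12.5
grasp_force: 0.0
```

>>> jog_arm(
  plan=[
    {"x": 10, "y": 45, "z": 0, "yaw": 0},
    {"x": 20, "y": 90, "z": 0, "yaw": 0},
    {"x": 30, "y": 135, "z": 0, "yaw": 0},
    {"x": 40, "y": 180, "z": 0, "yaw": 0},
    {"x": 50, "y": 225, "z": 0, "yaw": 0},
    {"x": 60, "y": 270, "z": 0, "yaw": 0},
    {"x": 70, "y": 315, "z": 0, "yaw": 0},
    {"x": 80, "y": 360, "z": 0, "yaw": 0},
    {"x": 90, "y": 405, "z": 0, "yaw": 0},
    {"x": 100, "y": 450, "z": 0, "yaw": 0},
  ],
)

```text
time_s: 1.65
position: [411.6, 234.6, 331.2]
tcp_rot: [3.115, 0.404, -0.0]
force: [0.9, 0.6, -0.6]
opening: 0.0
grasp_force: 0.0
```

>>> jog_arm(
  plan=[
    {"x": 0, "y": 45, "z": 0, "yaw": 0},
    {"x": 0, "y": 90, "z": 0, "yaw": 0},
    {"x": 0, "y": 135, "z": 0, "yaw": 0},
    {"x": 0, "y": 180, "z": 0, "yaw": 0},
    {"x": 0, "y": 225, "z": 0, "yaw": 0},
    {"x": 0, "y": 270, "z": 0, "yaw": 0},
    {"x": 0, "y": 315, "z": 0, "yaw": 0},
    {"x": 0, "y": 360, "z": 0, "yaw": 0},
    {"x": 0, "y": 405, "z": 20, "yaw": 0},
    {"x": 0, "y": 450, "z": 40, "yaw": 0},
  ],
)

```text
time_s: 2.65
position: [528.2, -200.1, 290.9]
tcp_rot: [3.115, 0.403, 0.002]
force: [1.1, 0.7, -0.7]
opening: 0.1
grasp_force: 0.0
```

Run:
```python
from h import *
import pickle
o=ctrl.get_obs();print(o["time_s"],o["position"],o["tcp_rot"],o["joint_pos"].round(2))
i,*C=cam("wrist");pickle.dump((i,C),open("w1.pkl","wb"));cv2.imwrite("pics/w1.png",i)
th,t=.2655,np.array([670.5,-65.]);r=np.array([[np.cos(th),-np.sin(th)],[np.sin(th),np.cos(th)]])
print(proj(C,[np.r_[r@p[:2]+t,p[2]] for p in[(-152,-95,125),(-67,-185,104),(-67,-2,88),(-100,-95,78.)]]))
```

```text
2.65 [ 528.20616779 -200.05542896  290.90580991] [3.11545574e+00 4.03095399e-01 1.57865710e-03] [-0.02  0.14 -0.14  0.   -1.29  1.84]
[[279.38752219 170.64992858]
 [373.66959413  77.12671637]
 [185.13271611  80.03353885]
 [278.91397745 112.62311845]]
```

View pics/w1.png

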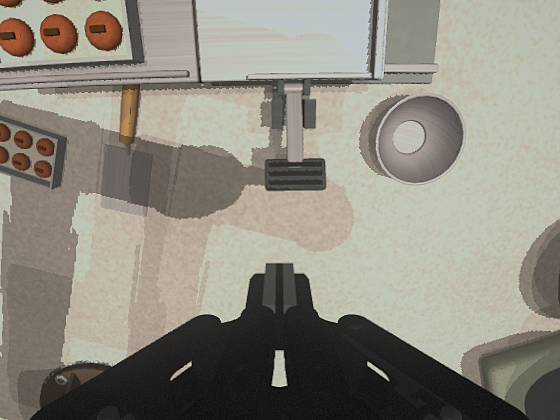

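The wrist view shows the pedal plate at (264–326, 158–190), centre (295,174). The seam is at (197,80), the bar's centre column is 294, and the cheeks sit at columns 276 and 309. The far end of the deck is at about (381,78).

Run:
```python
from h import *
import pickle
i,C=pickle.load(open("w1.pkl","rb"))
th=.2655;r=np.array([[np.cos(th),-np.sin(th)],[np.sin(th),np.cos(th)]])
for n,p,z,s in[("pedal",(295,174),127,(-152,-95)),("seam",(199,80),88,(-67,-1)),("end",(384,79),104,(-67,-185)),("cheeks",(292.5,112),78,(-100,-95))]:
    w=onz(C,[p],z)[0,:2];print(n,w,"origin:",w-r@np.array(s))
a=onz(C,[(264,175),(326,174)],127);print(np.diff(a[:,:2],axis=0),np.linalg.norm(a[0]-a[1]))
a=onz(C,[(200,79),(378,79)],88);d=a[0]-a[1];print("yaw",np.arctan2(-d[0],d[1]))
```

```text
pedal [ 549.80293856 -211.71867173] origin: [671.549856   -80.16378549]
seam [609.77535651 -97.97526602] origin: [674.16538025 -79.43005522]
end [ 655.43695129 -271.18495256] origin: [671.54688721 -75.08683945]
cheeks [ 603.15887428 -196.51760738] origin: [674.72779759 -78.60709378]
[[ 16.03299788 -57.16732932]] 59.37306260011396
yaw 0.257595546225129
```

>>> jog_arm(
  plan=[
    {"x": 7, "y": 17, "z": 40, "yaw": 0},
    {"x": 7, "y": 17, "z": 85, "yaw": 0},
    {"x": 7, "y": 17, "z": 120, "yaw": 0},
    {"x": 7, "y": 17, "z": 140, "yaw": 0},
    {"x": 7, "y": 17, "z": 150, "yaw": 0},
    {"x": 7, "y": 17, "z": 160, "yaw": 0},
    {"x": 7, "y": 17, "z": 170, "yaw": 0},
    {"x": 7, "y": 17, "z": 180, "yaw": 0},
    {"x": 7, "y": 17, "z": 190, "yaw": 0},
  ],
)

```text
time_s: 3.6
position: [539.7, -212.8, 101.6]
tcp_rot: [3.114, 0.41, 0.003]
force: [-1.9, -1.0, 3.7]
opening: 0.5
grasp_force: 1.6
```

>>> jog_arm(
  plan=[
    {"x": 0, "y": 0, "z": 10, "yaw": 0},
    {"x": 0, "y": 0, "z": 20, "yaw": 0},
    {"x": 0, "y": 0, "z": 27, "yaw": 0},
    {"x": 0, "y": 0, "z": 33, "yaw": 0},
    {"x": 0, "y": 0, "z": 36, "yaw": 0},
    {"x": 0, "y": 0, "z": 38, "yaw": 0},
    {"x": 0, "y": 0, "z": 38, "yaw": 0},
  ],
)

```text
time_s: 4.3
position: [539.4, -212.5, 63.2]
tcp_rot: [-3.115, -0.411, -0.001]
force: [0.8, 0.5, -0.2]
opening: -0.1
grasp_force: 0.0
```

>>> jog_arm(
  plan=[
    {"x": 0, "y": 0, "z": 2, "yaw": 0},
    {"x": 0, "y": 0, "z": 4, "yaw": 0},
    {"x": 0, "y": 0, "z": 4, "yaw": 0},
  ],
)

```text
time_s: 4.6
position: [539.9, -213.3, 61.1]
tcp_rot: [3.113, 0.412, 0.003]
force: [-2.0, -1.2, 13.9]
opening: -0.1
grasp_force: 7.1
```

Run:
```python
from h import *
import pickle
o=ctrl.get_obs();print(o["position"],o["force"])
i,*C=cam("wrist");cv2.imwrite("pics/w2.png",i)
```

```text
[ 539.91286403 -213.32438519   61.08973404] [-2.00306243 -1.16620361 13.89496867]
```

View pics/w2.png

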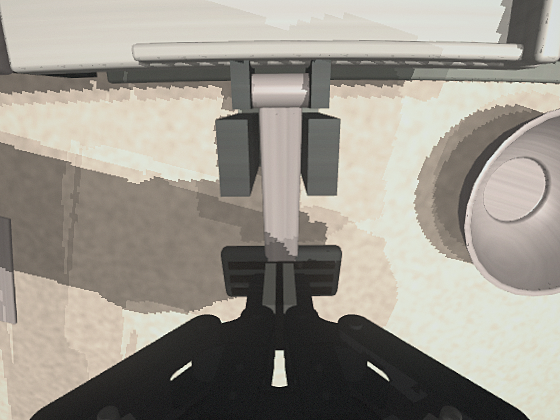

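The pedal is fully down with the bar between the cheeks, the pedal's centre column is 282, and about 14 N resists. Next I move to the shelf's far end.

>>> jog_arm(
  plan=[
    {"x": 0, "y": 0, "z": -40, "yaw": 0},
    {"x": 0, "y": 0, "z": -85, "yaw": 0},
    {"x": 0, "y": 0, "z": -125, "yaw": 0.05},
    {"x": 20, "y": -20, "z": -150, "yaw": 0.19},
    {"x": 45, "y": -55, "z": -150, "yaw": 0.33},
    {"x": 65, "y": -95, "z": -150, "yaw": 0.47},
    {"x": 85, "y": -135, "z": -150, "yaw": 0.61},
    {"x": 105, "y": -175, "z": -150, "yaw": 0.75},
    {"x": 125, "y": -215, "z": -150, "yaw": 0.89},
    {"x": 145, "y": -255, "z": -150, "yaw": 1.03},
  ],
  jaw=40,
)

```text
time_s: 5.65
position: [612.5, 72.9, 208.9]
tcp_rot: [2.909, -1.185, -0.001]
force: [0.5, -0.2, -0.4]
opening: 34.1
grasp_force: 0.0
```

>>> jog_arm(
  plan=[
    {"x": 0, "y": 0, "z": 0, "yaw": 0.14},
    {"x": 0, "y": 0, "z": 0, "yaw": 0.28},
    {"x": 0, "y": 0, "z": 0, "yaw": 0.42},
    {"x": 0, "y": 0, "z": 0, "yaw": 0.54},
    {"x": 0, "y": 0, "z": 0, "yaw": 0.54},
  ],
)

```text
time_s: 6.15
position: [612.5, 71.1, 208.7]
tcp_rot: [2.491, -1.913, -0.001]
force: [-0.1, 0.2, 0.8]
opening: 33.9
grasp_force: 0.0
```

Run:
```python
from h import *
import pickle
o=ctrl.get_obs();print(o["time_s"],o["position"],o["tcp_rot"],R.from_rotvec(o["tcp_rot"]).as_matrix().round(3).tolist())
i,*C=cam("wrist");cv2.imwrite("pics/w3.png",i);pickle.dump((i,C),open("w3.pkl","wb"))
```

```text
6.15 [612.51079244  71.1086568  208.70576349] [ 2.49103024e+00 -1.91262808e+00 -1.32927853e-03] [[0.258, -0.966, -0.001], [-0.966, -0.258, -0.0], [-0.0, 0.001, -1.0]]
```

View pics/w3.png

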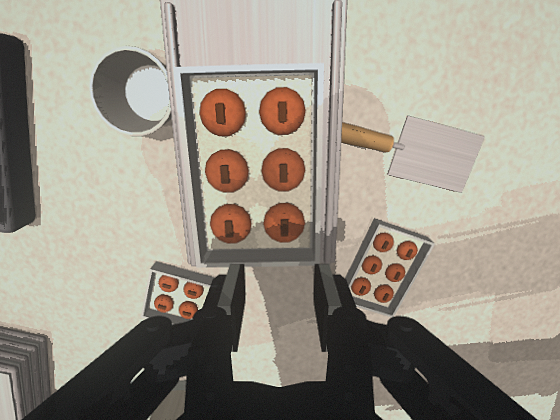

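The pan's rim corners are at about (178,68), (325,66), (326,261) and (190,265). Its +y end wall faces the fingers.

Run:
```python
from h import *
import pickle
i,C=pickle.load(open("w3.pkl","rb"))
th=.262;r=np.array([[np.cos(th),-np.sin(th)],[np.sin(th),np.cos(th)]]);t=np.array([673,-79])
a=onz(C,[(178,68),(325,66),(326,262),(190,265)],118)[:,:2]
print(((a-t)@r).round(1).tolist(),((a.mean(0)-t)@r))
print("tcp",(np.array([612.5,71.1])-t)@r)
print("lips",((onz(C,[(178,40),(333,40)],98)[:,:2]-t)@r))
```

```text
[[47.8, 53.5], [-49.7, 52.9], [-56.7, 197.5], [52.8, 200.1]] [ -1.44919443 126.00455977]
tcp [-19.55754628 160.64794547]
lips [[ 51.96222578  33.24907333]
 [-57.33554299  33.86101929]]
```

>>> jog_arm(
  plan=[
    {"x": -40, "y": -10, "z": 0, "yaw": 0},
    {"x": -70, "y": -18, "z": 10, "yaw": 0},
    {"x": -70, "y": -18, "z": 50, "yaw": 0},
    {"x": -70, "y": -18, "z": 90, "yaw": 0},
    {"x": -70, "y": -18, "z": 110, "yaw": 0},
    {"x": -70, "y": -18, "z": 110, "yaw": 0},
    {"x": -63, "y": -18, "z": 110, "yaw": 0},
    {"x": -57, "y": -18, "z": 110, "yaw": 0},
    {"x": -52, "y": -18, "z": 110, "yaw": 0},
    {"x": -47, "y": -18, "z": 110, "yaw": 0},
  ],
)

```text
time_s: 7.2
position: [619.6, 121.8, 101.1]
tcp_rot: [-2.491, 1.908, -0.002]
force: [-2.1, 4.7, 4.1]
opening: 34.2
grasp_force: 3.0
```

>>> jog_arm(
  plan=[
    {"x": 8, "y": 0, "z": 0, "yaw": 0},
    {"x": 16, "y": 0, "z": 0, "yaw": 0},
    {"x": 24, "y": 0, "z": 0, "yaw": 0},
    {"x": 32, "y": 0, "z": 0, "yaw": 0},
    {"x": 40, "y": 0, "z": 0, "yaw": 0},
    {"x": 48, "y": 0, "z": 0, "yaw": 0},
    {"x": 54, "y": 0, "z": 0, "yaw": 0},
    {"x": 60, "y": 0, "z": 0, "yaw": 0},
  ],
)

```text
time_s: 8.0
position: [635.0, 64.0, 101.1]
tcp_rot: [-2.491, 1.908, -0.002]
force: [-2.5, 7.0, 5.5]
opening: 34.2
grasp_force: 3.4
```

Run:
```python
from h import *
i,*C=cam("wrist");j,*C2=cam("side")
b=cv2.resize(j[130:270,200:387],None,fx=2.1,fy=3,interpolation=cv2.INTER_CUBIC)
a=i[:,80:480]
b=cv2.resize(j[140:260,230:345],(400,420),interpolation=cv2.INTER_CUBIC)
cv2.imwrite("pics/m4.png",np.hstack([a,b]))
```

```text
(no output)
```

View pics/m4.png

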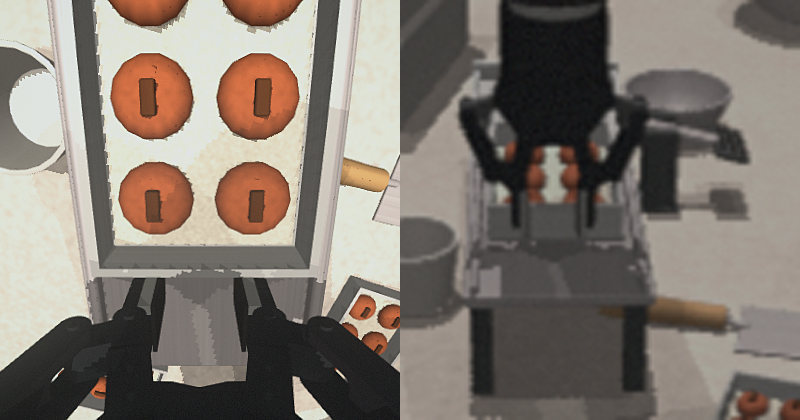

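The pan is being pushed squarely, with its end wall at row 270 of the wrist view, and the brake is still down. I'll continue.

>>> jog_arm(
  plan=[
    {"x": 8, "y": 0, "z": -2, "yaw": 0},
    {"x": 16, "y": 0, "z": -2, "yaw": 0},
    {"x": 24, "y": 0, "z": -2, "yaw": 0},
    {"x": 32, "y": 0, "z": -2, "yaw": 0},
    {"x": 40, "y": 0, "z": -2, "yaw": 0},
    {"x": 48, "y": 0, "z": -2, "yaw": 0},
    {"x": 56, "y": 0, "z": -2, "yaw": 0},
    {"x": 64, "y": 0, "z": -2, "yaw": 0},
    {"x": 72, "y": 0, "z": -2, "yaw": 0},
    {"x": 80, "y": 0, "z": -2, "yaw": 0},
  ],
)

```text
time_s: 9.1
position: [655.1, -14.3, 101.7]
tcp_rot: [-2.493, 1.91, -0.001]
force: [-1.9, 4.5, 3.8]
opening: 34.1
grasp_force: 2.8
```

>>> jog_arm(
  plan=[
    {"x": 8, "y": 0, "z": 0, "yaw": 0},
    {"x": 16, "y": 0, "z": 0, "yaw": 0},
    {"x": 24, "y": 0, "z": 0, "yaw": 0},
    {"x": 32, "y": 0, "z": 0, "yaw": 0},
    {"x": 40, "y": 0, "z": 0, "yaw": 0},
    {"x": 48, "y": 0, "z": 0, "yaw": 0},
    {"x": 55, "y": 0, "z": 0, "yaw": 0},
    {"x": 60, "y": 0, "z": 0, "yaw": 0},
    {"x": 64, "y": 0, "z": 0, "yaw": 0},
    {"x": 66, "y": 0, "z": 0, "yaw": 0},
  ],
)

```text
time_s: 10.1
position: [671.6, -78.2, 101.0]
tcp_rot: [2.493, -1.911, -0.001]
force: [-0.7, 1.9, -1.8]
opening: 34.0
grasp_force: 1.0
```

>>> jog_arm(
  plan=[
    {"x": 2, "y": 0, "z": 0, "yaw": 0},
    {"x": 4, "y": 0, "z": 0, "yaw": 0},
    {"x": 6, "y": 0, "z": 0, "yaw": 0},
    {"x": 6, "y": 0, "z": 0, "yaw": 0},
  ],
)

```text
time_s: 10.5
position: [673.4, -83.7, 101.4]
tcp_rot: [2.494, -1.911, 0.0]
force: [-0.0, 0.7, -1.2]
opening: 34.2
grasp_force: 0.5
```

>>> jog_arm(
  plan=[
    {"x": 2, "y": 0, "z": 0, "yaw": 0},
    {"x": 3, "y": 0, "z": 0, "yaw": 0},
    {"x": 3, "y": 0, "z": 0, "yaw": 0},
  ],
)

```text
time_s: 10.8
position: [674.3, -86.4, 101.4]
tcp_rot: [-2.493, 1.911, -0.0]
force: [-0.9, 1.2, -1.0]
opening: 34.2
grasp_force: 0.9
```

Run:
```python
from h import *
import pickle
i,*C=cam("wrist");pickle.dump((i,C),open("w5.pkl","wb"))
j,*C2=cam("scene")
b=cv2.resize(j[155:255,140:270],(400,308),interpolation=cv2.INTER_CUBIC)
b=np.vstack([b,np.zeros((112,400,3),np.uint8)])
cv2.imwrite("pics/m5.png",np.hstack([i[:,80:480],b]))
```

```text
(no output)
```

View pics/m5.png

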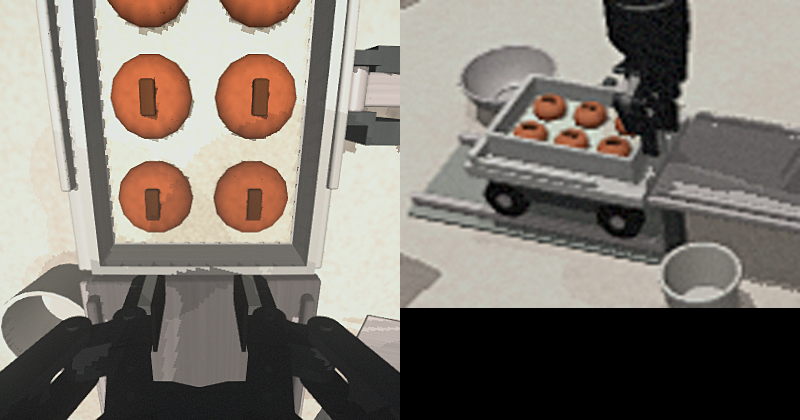

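The pan lies on the deck near the end stop. I'll creep forward until the force shows contact.

>>> jog_arm(
  plan=[
    {"x": 2, "y": 0, "z": 0, "yaw": 0},
    {"x": 3, "y": 0, "z": 0, "yaw": 0},
    {"x": 3, "y": 0, "z": 0, "yaw": 0},
  ],
)

```text
time_s: 11.2
position: [675.0, -89.3, 101.4]
tcp_rot: [-2.493, 1.911, -0.0]
force: [-0.7, 2.3, 0.2]
opening: 33.9
grasp_force: 1.2
```

>>> jog_arm(
  plan=[
    {"x": 2, "y": 0, "z": 0, "yaw": 0},
    {"x": 2, "y": 0, "z": 0, "yaw": 0},
  ],
)

```text
time_s: 11.4
position: [675.2, -90.0, 101.4]
tcp_rot: [-2.493, 1.91, 0.002]
force: [-2.7, 8.2, 2.8]
opening: 34.0
grasp_force: 4.5
```

The pan is against the stop: force rose to about 8.6 N, and the front wall's y matches. Now I back off, lift, and return above the pedal with the jaws open.

>>> jog_arm(
  plan=[
    {"x": -15, "y": 0, "z": 0, "yaw": 0},
    {"x": -30, "y": 0, "z": -10, "yaw": 0},
    {"x": -30, "y": 0, "z": -50, "yaw": 0},
    {"x": -30, "y": 0, "z": -95, "yaw": -0.1},
    {"x": -20, "y": 20, "z": -110, "yaw": -0.24},
    {"x": 0, "y": 55, "z": -110, "yaw": -0.38},
    {"x": 20, "y": 90, "z": -110, "yaw": -0.52},
    {"x": 45, "y": 125, "z": -110, "yaw": -0.66},
    {"x": 70, "y": 150, "z": -110, "yaw": -0.8},
    {"x": 86, "y": 162, "z": -110, "yaw": -0.94},
  ],
)

```text
time_s: 12.4
position: [539.7, -217.5, 212.9]
tcp_rot: [3.09, -0.566, 0.003]
force: [1.0, 0.3, -0.2]
opening: 34.1
grasp_force: 0.0
```

>>> jog_arm(
  plan=[
    {"x": 0, "y": 0, "z": 0, "yaw": -0.14},
    {"x": 0, "y": 0, "z": 0, "yaw": -0.28},
    {"x": 0, "y": 0, "z": 0, "yaw": -0.42},
    {"x": 0, "y": 0, "z": 0, "yaw": -0.56},
    {"x": 0, "y": 0, "z": 0, "yaw": -0.63},
    {"x": 0, "y": 0, "z": 0, "yaw": -0.63},
  ],
  jaw=100,
)

```text
time_s: 13.0
position: [541.5, -215.9, 212.3]
tcp_rot: [3.114, 0.413, 0.002]
force: [-0.3, 0.3, 0.2]
opening: 85.3
grasp_force: 0.0
```

Run:
```python
from h import *
import pickle
o=ctrl.get_obs();p=o["position"];M=R.from_rotvec(o["tcp_rot"]).as_matrix();print(o["time_s"],p,M.round(3).tolist(),o["opening"])
i,*C=cam("wrist");pickle.dump((i,C),open("w6.pkl","wb"));cv2.imwrite("pics/w6.png",i)
t=np.array([673,-79]);th=.262;r=np.array([[np.cos(th),-np.sin(th)],[np.sin(th),np.cos(th)]])
print("expected pedal px",proj(C,[[*(r@(-162,-95)+t),58],[*(r@(-162,-98)+t),58]]))
```

```text
13.0 [ 541.45064501 -215.88751871  212.28016206] [[0.965, 0.261, 0.001], [0.261, -0.965, -0.001], [0.001, 0.001, -1.0]] 85.28354355167916
expected pedal px [[274.03242978 194.25802673]
 [277.205392   194.25956826]]
```

View pics/w6.png

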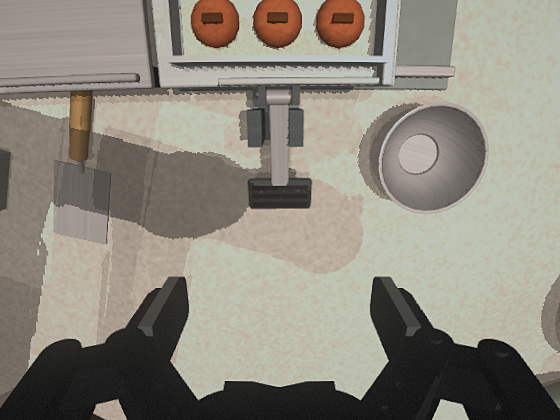

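The pan sits against the stop. The pedal is at (248–311, 178–208), centre (279.5,193), about 1.5 mm beyond the tool's centre along tool +y. I'll go down around it and grip it lightly.

>>> jog_arm(
  plan=[
    {"x": 0, "y": 1.5, "z": 45, "yaw": 0},
    {"x": 0, "y": 1.5, "z": 85, "yaw": 0},
    {"x": 0, "y": 1.5, "z": 115, "yaw": 0},
    {"x": 0, "y": 1.5, "z": 135, "yaw": 0},
    {"x": 0, "y": 1.5, "z": 150, "yaw": 0},
    {"x": 0, "y": 1.5, "z": 163, "yaw": 0},
    {"x": 0, "y": 1.5, "z": 173, "yaw": 0},
    {"x": 0, "y": 1.5, "z": 176, "yaw": 0},
    {"x": 0, "y": 1.5, "z": 176, "yaw": 0},
  ],
  jaw=92,
)

```text
time_s: 13.95
position: [541.8, -217.7, 35.3]
tcp_rot: [3.115, 0.41, -0.0]
force: [-0.2, 0.1, -1.0]
opening: 78.4
grasp_force: 0.0
```

>>> jog_arm(
  plan=[
    {"x": 0, "y": 0, "z": 0, "yaw": 0},
    {"x": 0, "y": 0, "z": 0, "yaw": 0},
    {"x": 0, "y": 0, "z": 0, "yaw": 0},
    {"x": 0, "y": 0, "z": 0, "yaw": 0},
    {"x": 0, "y": 0, "z": 0, "yaw": 0},
  ],
  jaw=60,
  grip_force=20,
)

```text
time_s: 14.45
position: [541.9, -216.8, 36.3]
tcp_rot: [-3.114, -0.41, -0.002]
force: [-1.0, 6.1, 5.1]
opening: 59.5
grasp_force: 20.7
```

Gripped at 59.5 mm. I lift it along the lever's arc.

>>> jog_arm(
  plan=[
    {"x": -1.5, "y": 0, "z": -7, "yaw": 0},
    {"x": -2.4, "y": 0, "z": -14, "yaw": 0},
    {"x": -2.8, "y": 0, "z": -21, "yaw": 0},
    {"x": -2.7, "y": 0, "z": -28, "yaw": 0},
    {"x": -2, "y": 0, "z": -35, "yaw": 0},
    {"x": -0.5, "y": 0, "z": -42, "yaw": 0},
    {"x": 1.5, "y": 0, "z": -49, "yaw": 0},
    {"x": 3.8, "y": 0, "z": -56, "yaw": 0},
    {"x": 7, "y": 0, "z": -63, "yaw": 0},
    {"x": 9.8, "y": 0, "z": -68, "yaw": 0},
  ],
  grip_force=25,
)

```text
time_s: 15.45
position: [550.8, -215.6, 103.9]
tcp_rot: [3.114, 0.41, -0.002]
force: [-1.3, -1.0, -8.0]
opening: 58.9
grasp_force: 28.7
```

>>> jog_arm(
  plan=[
    {"x": 0, "y": 0, "z": 0, "yaw": 0},
    {"x": 0, "y": 0, "z": 0, "yaw": 0},
  ],
)

```text
time_s: 15.65
position: [551.3, -216.0, 104.4]
tcp_rot: [3.113, 0.411, 0.001]
force: [-5.8, -1.3, 2.5]
opening: 59.4
grasp_force: 29.7
```

Run:
```python
from h import *
i,*C=cam("wrist");j,*C2=cam("side")
b=cv2.resize(j[135:255,235:350],(400,420),interpolation=cv2.INTER_CUBIC)
cv2.imwrite("pics/m7.png",np.hstack([i[:,80:480],b]))
```

```text
(no output)
```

View pics/m7.png

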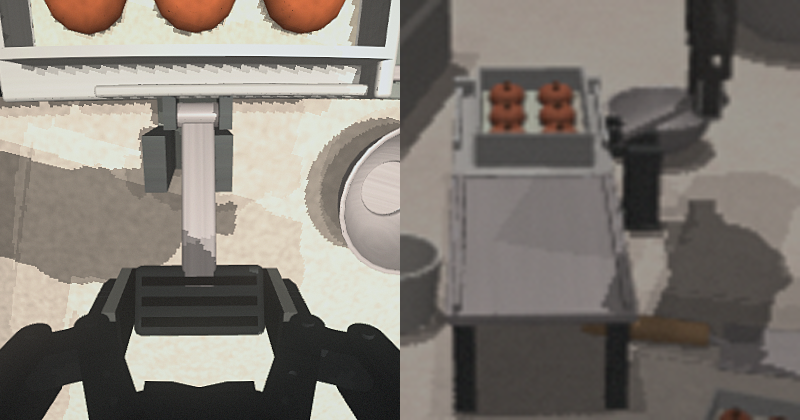

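The pedal is up in the grip and the bar is clear of the cheeks. The carriage is a few mm off the shelf, so I nudge it back, then release and withdraw upward.

>>> jog_arm(
  plan=[
    {"x": 0, "y": -1, "z": 0, "yaw": 0},
    {"x": 0, "y": -2, "z": 0, "yaw": 0},
    {"x": 0, "y": -3, "z": 0, "yaw": 0},
    {"x": 0, "y": -3, "z": 0, "yaw": 0},
  ],
)

```text
time_s: 16.15
position: [550.5, -213.0, 104.3]
tcp_rot: [3.113, 0.411, 0.001]
force: [-4.8, -1.3, 3.5]
opening: 58.9
grasp_force: 29.7
```

>>> jog_arm(
  plan=[
    {"x": 0, "y": 0, "z": 0, "yaw": 0},
    {"x": 0, "y": 0, "z": 0, "yaw": 0},
    {"x": 0, "y": 0, "z": 0, "yaw": 0},
    {"x": 0, "y": 0, "z": 0, "yaw": 0},
    {"x": 0, "y": 0, "z": -15, "yaw": 0},
    {"x": 0, "y": 0, "z": -45, "yaw": 0},
    {"x": 0, "y": 0, "z": -85, "yaw": 0},
    {"x": -10, "y": 0, "z": -110, "yaw": 0},
    {"x": -10, "y": 0, "z": -110, "yaw": 0},
  ],
  jaw=95,
)

```text
time_s: 17.05
position: [542.4, -215.5, 217.8]
tcp_rot: [3.112, 0.411, 0.011]
force: [0.7, -0.4, 0.3]
opening: 81.0
grasp_force: 0.0
```

Run:
```python
from h import *
o=ctrl.get_obs();print(o["time_s"],o["position"],o["force"])
i,*C=cam("wrist");j,*C2=cam("side")
b=cv2.resize(j[135:255,235:350],(400,420),interpolation=cv2.INTER_CUBIC)
cv2.imwrite("pics/m8.png",np.hstack([i[:,80:480],b]))
```

```text
17.05 [ 542.42676804 -215.54732249  217.8461419 ] [ 0.65655896 -0.4167332   0.26442059]
```

View pics/m8.png

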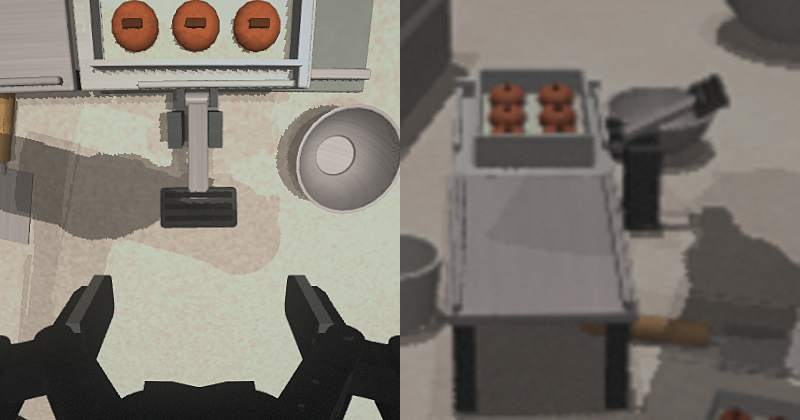

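```bash
python3 -c "
from rig import order
print(order.close_job())"
```

```text
the job is handed in; nothing more can be done
None
```

I handed the job in at about 17 s, verdict not shown. The last picture shows the brake pedal up, the carriage close against the shelf and the pan at the end stop, with no sign of anything disturbed. I viewed 12 pictures, two over your limit of 10.

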